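Underside check of a sample holder

TASK

Prise up the lid of the flat specimen case with the small screwdriver, its blade in the slot in the middle of the case's front, swing the lid back past upright so that it stays open, and lay the screwdriver flat on the bench again, clear of the case. Then lift the aluminium sample holder out of its cradle and finish while still holding it in the gripper, quite still in the air before the inspection camera: the middle of its underside 11 cm straight out from the centre of the lens, the underside square to the lens, and its long side across the picture, that is along the axis on which the camera tilts (either way round). Do not touch the camera, and leave the loose vial, the petri dish and the clear round objective case where they are.

Things in the scene. Friction and masses are not known exactly. Their poses are not given: they have to be found in the camera images.
- specimen_case: flat plastic case, fixed, 116 (x, front to hinge) x 110 (y) x 46 mm high, lid shut; origin: centre of its underside. Base 34 high, walls 3, inner floor at height 8. Two black saddles carry the holder's ends: long side along x, centre over the origin, underside at 16; their cheeks and stops rise to 21; between them 40 mm of its sides is free down to the floor. The 20 mm behind the front wall is free.
- pry_slot (a point): middle of the mouth of the slot in the outer face of the case's front wall; the slot is 18 wide (y) and 10 high (heights 24 to 34 mm), closed above only by the lower edge of the lid's front skirt; axes as the case. Point at height 29, 58 mm in front of the case's centre.
- case_lid_hinge (a point): middle of the lid's hinge line, which runs along the case's y; 59 mm behind the case's centre, at height 34; fixed to the case, axes as the case.
- case_lid (a joint): lid angle, rad: 0 shut, grows as its front edge rises, 1.57 upright, stop at 2.3. The lid (80 g, reaching 117 mm from the hinge, plate 3 thick, skirt 9 deep all round, plate's inner face 9 mm above the hinge line when shut) has no handle; its stiff hinge holds it at any angle; lifting takes 1 to 2 N at the front edge.
- sample_holder: aluminium sample holder, a bar 24 (x) x 60 (y, long side) x 8 mm thick with a notch and two screw heads on top (11 over all), 30 g; origin at the centre of its flat underside, z through its thickness towards the top; it can be gripped across its 24 mm at mid-length, notch or not.
- screwdriver: the smaller of the two screwdrivers, 136 mm long, about 45 g, lying loose; its axis is its own y, at half its height (8.5 mm over the bench); handle from y = -17 to +68, 17 thick; round shaft 4.2 thick from y = -15 to the tip at y = -68 mm.
- screwdriver_grip (a point): middle of the screwdriver's handle, on its axis, 93 mm behind the tip; axes as the screwdriver.
- screwdriver_tip (a point): tip of the screwdriver's blade, on its axis.
- inspection_camera: inspection camera, fixed: foot 92 (x) x 100 (y) x 14 mm high, a fork with two uprights to height 94, black clamp knobs out to 52 mm either side of the middle; origin at the centre of the foot's underside. Its head hangs in the fork, leaning 30 degrees from vertical towards the foot's -x (the robot's side), the lens looking up.
- camera_head: the camera's head; origin at the centre of the lens's front, z the line of sight out of the lens (up and towards the robot), y level, the axis on which it tilts and the width of the picture. The ring light round the lens has a radius of 27 mm.
- view_point (a point): the point 110 mm straight out from the lens on the line of sight, where the middle of the holder's underside belongs, about 230 mm over the bench; axes as the camera's head.
- vial_loose: bystander: glass vial with white cap, 23 across, 48 high, standing; origin at the centre of its underside.
- petri_dish: bystander: clear dish, 58 across, 15 high.
- objective_case: bystander: clear round screw case with black cap, 44 across, 68 high.

How it is judged:
By the outcome, as a careful person would: the job done as asked, in the order asked, and still so for the second after the job is handed in, while the arm keeps its last pose, push and grip.
It also fails if it takes over 62 s, if anything falls off the work surface, if the arm or the gripper's body presses on something with over 40 N, if the wrist force passes 120 N, or if a joint passes its speed limit or range.

ROBOT

A 7-joint arm with a two-finger parallel gripper is mounted at the origin on a cart in front of the work surface, level with it; the furniture and walls round the work are solid. World frame = base frame: x ahead of the robot, y to its left, z up, the work surface at z = 0. Lengths are in m, angles in rad, forces in N, time in s.
With the tool pointing down it reaches from about 0.425 to 0.8 m from the base axis. Payload 8.3 kg.
Tool frame: the origin (TCP) lies between the finger pads; the fingertips stand bot.tip_extent ahead of it and the grasp point (between the pads) lies 2 mm behind it (bot.tip_extent is the distance from the TCP to the fingertips, in m); z points along the fingers, y is the line along which they close (so a half turn about z gives the same grasp; the last joint's range is limited). The gripper opens to 85 mm and grips with 20 to 120 N. Pads are 22 mm wide; open, the fingers measure 114 mm over their backs; the gripper's body (76 mm by 85 mm) begins 54 mm behind the grasp point. The pads swing forward as they close: fully open they stand 13 mm farther back than shut.
Start: joints at [1.101, 0.383, 0.016, 1.37, -0.006, 1.388, -0.046], TCP at [0.247, -0.574, 0.248] pointing down, gripper open.
Joint ranges: [-2.95, 2.95], [-0.25, 2.06], [-1.52, 1.56], [0.18, 2.33], [-1.44, 4.58], [0.02, 2.06], [-3.01, 3.01]. Speed limits (rad/s): [2.39, 2.39, 3.01, 3.01, 3.14, 3.14, 3.14].

INTERFACE

Orientations are given as a 3x3 rotation matrix whose columns are the frame's x, y, z axes.
In Python, from rig import bot gives the robot as it stands. The module is installed in compiled form; this text tells all that it offers. Calls block until the motion is done:
- bot.move_to(position, orientation): joint-space move of the TCP to a pose.
- bot.move_linear(position, max_speed=0.15, attitude=None): straight line of the TCP; attitude=None keeps the orientation; max_speed is the mean speed in m/s.
- bot.move_joints(angles): joint-space move.
- bot.set_gripper(opening, newtons=None): finger opening in m; newtons is the grip in N (None keeps the last); returns when the fingers have stopped.
- bot.wait(seconds).
- bot.inverse_kinematics(position, orientation): joint angles nearest the present ones, or None.
- bot.observe(): the state.
- bot.snapshot(name): name is "scene" or "top"; returns a dict with "img" (480x640x3 uint8, red, green, blue), "intrinsics" (3x3 intrinsics, pixels), "D" ([k1, k2, p1, p2, k3] as OpenCV has them; the pictures are not rectified), "rvec" (rotation vector, rad) and "tvec" (3), from world to camera coordinates, as OpenCV has them. Camera axes: x right, y down, z forward; pixel columns grow to the right and rows downward; lengths in m; the calibration is good to about 2 mm. A picture is of the moment at which its call begins. There is no depth.
A pose or a line that the arm cannot do raises bot.PlanningError and nothing moves.
- bot.close_job(): hands the job in; it is judged then, once.
Trained networks look in the newest picture that a camera, given by its name, has taken for a name from the list of things; names that differ only in an ending like _2 or _b are one class to them, and where a whole thing is asked for, a point or a joint stands for the part that bears it (a point fixed in the world has none). Each returns a list of dicts, best first, with "p" (0 to 1); they miss things now and then, are a little off and sometimes report something else, mostly with a low value. They report only what shows in the picture. A call takes as long as a camera call.
- bot.recognise(camera, name): "at" ([x, y, z] in m, in world coordinates, good to about 4 mm: the middle of the surface that is visible of it).
- bot.silhouettes(camera, name): "pixels" (480x640 bool, what is visible of it).
- bot.place_of(camera, name): "at" ([x, y, z] in m, in world coordinates, good to about 4 mm: a listed point, or the origin of a listed thing).
The state is a dict: "time": time; "joint_positions": joint angles; "qd": joint speeds; "effort": joint torques, N m; "tool_pos": TCP position; "orientation": TCP orientation; "ft_force": force on the tool from outside, world axes, zero at the start; "wrist_torque": the same for the moment, N m; "width": finger opening in m; "grip_force": force on a finger pad.
Only numpy, scipy, OpenCV 4.12 (cv2) and the standard library are available. Lean on these libraries where they do the work, as an engineer would, in place of code of your own. Each camera call takes 0.05 s, during which the arm holds its last target. There are 200 camera calls.

## Working session

There is one attempt and no reset: what is moved stays moved. The work goes in short steps, each a Python script; the robot and the scene stay as the last script left them, time stands still between calls to the robot, and variables do not carry over. Pictures are saved under pics/ and viewed, at most 10 in all, crops included, and the job is handed in when it is done.

```bash
mkdir -p pics; ls; cat > h.py <<'E'
import numpy as np, cv2
from rig import bot
def save(n,f):
    s=bot.snapshot(n); cv2.imwrite('pics/'+f,s['img'][:,:,::-1]); return s
def best(cam,nm):
    return [(np.round(d['at'],4).tolist(),round(d['p'],2)) for d in bot.place_of(cam,nm)[:3]]
E
python3 - <<'E'
from h import *
for c in ("scene","top"):
    s=save(c,c+'1.png'); R=cv2.Rodrigues(s['rvec'])[0]; print(c,(-R.T@s['tvec'].ravel()).round(3),s['intrinsics'][0,0],R[2].round(2))
    for n in "specimen_case pry_slot case_lid_hinge sample_holder screwdriver screwdriver_grip screwdriver_tip inspection_camera camera_head view_point vial_loose petri_dish objective_case".split(): print(n,best(c,n))
print(bot.tip_extent,bot.observe())
E
```

```text
pics
scene [-0.088  0.801  0.788] 539.8309094634676 [ 0.52 -0.64 -0.56]
specimen_case [([0.5711, 0.2514, 0.0025], 0.76), ([0.3236, 0.28, -0.0037], 0.21)]
pry_slot [([0.5102, 0.2426, 0.0252], 0.91)]
case_lid_hinge [([0.6273, 0.2594, 0.0288], 0.73), ([0.4313, -0.0179, 0.0111], 0.66), ([0.4187, 0.3977, 0.001], 0.29)]
sample_holder []
screwdriver [([0.4426, 0.0085, -0.0016], 0.78)]
screwdriver_grip [([0.431, -0.015, 0.0113], 0.59)]
screwdriver_tip [([0.4661, 0.0741, 0.0061], 0.81)]
inspection_camera [([0.5736, -0.2284, 0.0023], 0.67), ([0.6601, 0.0169, -0.0014], 0.66)]
camera_head [([0.5448, -0.2254, 0.1357], 0.67)]
view_point [([0.5733, -0.2259, 0.0024], 0.62)]
vial_loose [([0.4161, 0.3938, 0.002], 0.65)]
petri_dish [([0.3244, 0.2813, -0.0014], 0.78)]
objective_case [([0.6586, 0.0176, -0.0003], 0.76), ([0.574, -0.227, 0.0012], 0.52)]
top [0.328 0.095 1.256] 448.2124229782203 [ 0.13  0.   -0.99]
specimen_case [([0.5685, 0.2532, -0.0025], 0.98), ([0.5681, -0.228, 0.0019], 0.21)]
pry_slot [([0.5106, 0.2394, 0.0276], 0.6)]
case_lid_hinge [([0.6288, 0.2603, 0.0313], 0.94)]
sample_holder []
s
[... 511 characters left out ...]
.04649794]), 'qd': array([-0.00015042,  0.00058577,  0.00173585, -0.00086015,  0.00027773,
        0.00059558, -0.00064369]), 'effort': array([-7.35502454e-04, -6.27329206e+01,  8.42464585e-01, -3.72077680e+01,
        1.64981908e-02,  2.86262839e-03, -4.18090394e-05]), 'tool_pos': array([ 0.24733402, -0.57395902,  0.24827858]), 'orientation': array([[ 9.18369316e-01,  3.95724397e-01,  2.12721243e-05],
       [ 3.95724394e-01, -9.18369314e-01,  8.66276817e-05],
       [ 5.38163533e-05, -7.11383063e-05, -9.99999996e-01]]), 'ft_force': array([ 0.35621991, -1.10752537,  1.01866338]), 'wrist_torque': array([-0.01119617,  0.02229528,  0.067814  ]), 'grip_force': 0.0, 'width': 0.08547027502840446}
```

View pics/scene1.png

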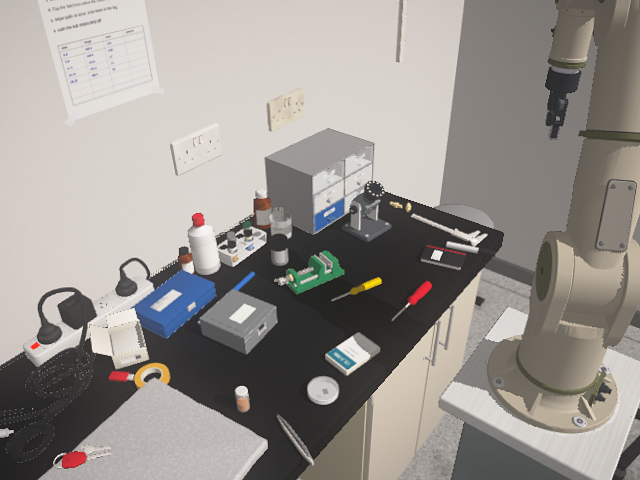

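View pics/top1.png

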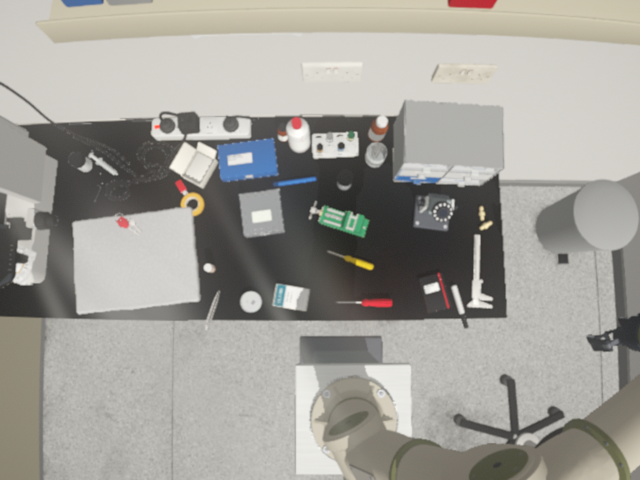

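The pictures show the grey case (top ~(262,213)) with its front towards the robot, the yellow screwdriver (top ~(350,260), tip at (330,252)) and the camera (top ~(433,212)). The larger red screwdriver is at (365,302). The networks agree with this.

```bash
cat >> h.py <<'E'
def ray(s,uv):
    p=cv2.undistortPoints(np.array(uv,float).reshape(-1,1,2),s['intrinsics'],s['D']).reshape(-1,2)
    R=cv2.Rodrigues(s['rvec'])[0]; return -R.T@s['tvec'].ravel(), np.c_[p,np.ones(len(p))]@R
def onz(s,uv,z):
    c,d=ray(s,uv); return c+d*((z-c[2])/d[:,2])[:,None]
def proj(s,P): return cv2.projectPoints(np.array(P,float).reshape(-1,1,3),s['rvec'],s['tvec'],s['intrinsics'],s['D'])[0].reshape(-1,2)
def tri(sa,a,sb,b):
    ca,da=ray(sa,[a]);cb,db=ray(sb,[b]);da=da[0];db=db[0]
    t=np.linalg.lstsq(np.c_[da,-db],cb-ca,rcond=None)[0];A=ca+t[0]*da;B=cb+t[1]*db
    return (A+B)/2,np.linalg.norm(A-B)
E
python3 - <<'E'
from h import *
import pickle
S={}
T=[]
for c,boxes in (("top",[(212,176),(385,175)]),("scene",[(190,283),(315,172)])):
    s=S[c]=bot.snapshot(c)
    T.append(np.hstack([cv2.resize(s['img'][y:y+75,x:x+100],(400,300),interpolation=cv2.INTER_CUBIC) for x,y in boxes]))
    for d in bot.silhouettes(c,"screwdriver")[:2]:
        m=d['pixels'];v,u=np.nonzero(m);P=onz(s,np.c_[u,v],0.0085)[:,:2]
        (cx,cy),(w,h),a=cv2.minAreaRect(P.astype(np.float32)*1000);ev=np.linalg.svd(P-P.mean(0),full_matrices=False)[2][0]
        t=(P-P.mean(0))@ev;print(c,'drv',round(d['p'],2),cx,cy,w,h,'dir',np.degrees(np.arctan2(ev[1],ev[0])),'ends',P.mean(0)+ev*t.min(),P.mean(0)+ev*t.max(),len(u),s['img'][m].mean(0))
    for n in ("inspection_camera","camera_head","view_point","specimen_case","pry_slot","case_lid_hinge","screwdriver_grip","screwdriver_tip"): print(c,n,best(c,n)[:1])
pickle.dump(S,open('S.pkl','wb'))
cv2.imwrite('pics/m1.png',np.vstack(T)[:,:,::-1])
E
```

```text
top drv 0.66 429.6561584472656 -14.597442626953125 82.02227020263672 14.198176383972168 dir 69.39632468756643 ends [ 0.41580697 -0.05312544] [0.44464731 0.02358811] 131 [195.06870229 169.42748092  48.49618321]
top drv 0.41 571.9253540039062 256.8563232421875 127.9146957397461 112.14799499511719 dir -174.05885735155664 ends [0.6362492  0.26316749] [0.50761659 0.24978124] 1681 [172.80249851 174.14336704 172.2415229 ]
top inspection_camera [([0.5663, -0.2289, 0.0003], 0.96)]
top camera_head [([0.5464, -0.2234, 0.1334], 0.68)]
top view_point [([0.4925, -0.2165, 0.2286], 0.81)]
top specimen_case [([0.5717, 0.2524, -0.0006], 0.68)]
top pry_slot [([0.5102, 0.2396, 0.0259], 0.95)]
top case_lid_hinge [([0.6263, 0.2614, 0.0331], 0.95)]
top screwdriver_grip [([0.43, -0.0121, 0.0064], 0.72)]
top screwdriver_tip [([0.4674, 0.0675, 0.0091], 0.59)]
scene inspection_camera [([0.5711, -0.2276, 0.0033], 0.79)]
scene camera_head [([0.545, -0.2261, 0.1368], 0.64)]
scene view_point []
scene specimen_case [([0.5732, 0.2526, 0.0041], 0.72)]
scene pry_slot [([0.5077, 0.2437, 0.0263], 0.71)]
scene case_lid_hinge [([0.6271, 0.2571, 0.0328], 0.71)]
scene screwdriver_grip [([0.4281, -0.0168, 0.0087], 0.53)]
scene screwdriver_tip [([0.4655, 0.0719, 0.0039], 0.81)]
```

View pics/m1.png

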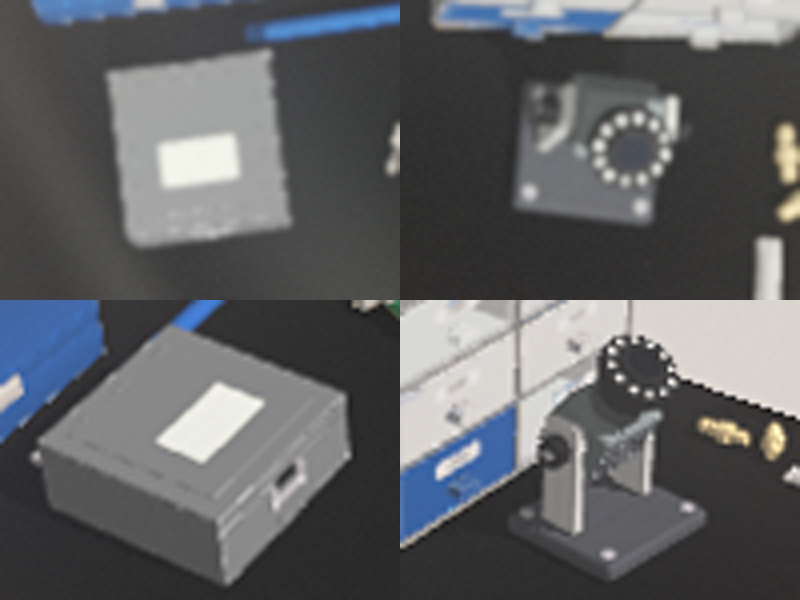

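Top panels: case lid corners at (107,70), (271,50), (292,226); ring light centre at (631,146). Scene panels: case corners at (38,440), (175,330), (350,393), slot at (288,472), ring centre at (641,366), foot corners at (510,520), (610,580), (706,515). I'll fit planar poses to these.

```bash
python3 - <<'E'
from h import *
import pickle
from scipy.optimize import least_squares
S=pickle.load(open('S.pkl','rb'))
def px(p,o,q): return ((np.array(p)-q+.5)/4-.5)+o
ct=lambda p:px(p,(212,176),(0,0)); kt=lambda p:px(p,(385,175),(400,0))
cs=lambda p:px(p,(190,283),(0,300)); ks=lambda p:px(p,(315,172),(400,300))
# case obs: (cam, pixel, local xyz mm)
h=.046
C=[('top',ct((107,70)),(.058,.055,h)),('top',ct((271,50)),(.058,-.055,h)),('top',ct((292,226)),(-.058,-.055,h)),
('scene',cs((38,440)),(.058,.055,h)),('scene',cs((175,330)),(.058,-.055,h)),('scene',cs((350,393)),(-.058,-.055,h)),
('scene',cs((227,585)),(-.058,.055,0)),('scene',cs((350,458)),(-.058,-.055,0)),('scene',cs((288,472)),(-.058,0,.029))]
K=[('top',kt((514,208)),(-.046,.05,.014)),('top',kt((651,224)),(-.046,-.05,.014)),
('scene',ks((510,520)),(.046,.05,.014)),('scene',ks((610,580)),(-.046,.05,0)),('scene',ks((706,515)),(-.046,-.05,.014))]
# which corner is which in scene: fit tries 4 yaw assignments of scene corners automatically
def fit(O,x0):
    def W(p,l): c,s=np.cos(p[2]),np.sin(p[2]);return [p[0]+c*l[0]-s*l[1],p[1]+s*l[0]+c*l[1],l[2]]
    f=lambda p:np.concatenate([proj(S[c],[W(p,l)])[0]-u for c,u,l in O])
    r=least_squares(f,x0,loss='soft_l1');print(r.x[:2].round(4),np.degrees(r.x[2]).round(2));print(f(r.x).reshape(-1,2).round(1).tolist());return r.x
fit(C,[.57,.2525,.15]); fit(K,[.57,-.228,-.1])
print('head',tri(S['top'],kt((631,146)),S['scene'],ks((641,366))))
E
```

```text
[0.5667 0.252 ] 6.94
[[1.1, 0.6], [-0.6, 0.6], [-1.1, -2.4], [0.1, -0.6], [-0.3, -2.4], [-0.4, -0.3], [0.1, 0.5], [0.8, -0.2], [0.1, 1.6]]
[ 0.5684 -0.2251] -6.7
[[-0.7, -0.2], [-0.1, -0.2], [-0.7, -1.0], [0.5, 1.9], [1.2, -1.5]]
head (array([ 0.54925952, -0.22446238,  0.13098329]), np.float64(0.00028277191456307736))
```

```bash
cat >> h.py <<'E'
CASE=np.array([.569,.252]); YAW=np.radians(7.4); KYAW=np.radians(-6.6); VIEW=np.array([.492,-.218,.2297])
def down(a):  # tool z down, tool x at angle a
    x=np.array([np.cos(a),np.sin(a),0]);z=np.array([0,0,-1.]);return np.c_[x,np.cross(z,x),z]
def cw(x,y,z): c,s=np.cos(YAW),np.sin(YAW);return np.array([CASE[0]+c*x-s*y,CASE[1]+s*x+c*y,z])
cy=np.array([-np.sin(KYAW),np.cos(KYAW),0]); cz=np.array([-.5*np.cos(KYAW),-.5*np.sin(KYAW),np.sqrt(.75)])
def final(sgn): x=cy*sgn; z=-cz; return np.c_[x,np.cross(z,x),z]
E
python3 - <<'E'
from h import *
D=np.radians(68.8)
for k in (0,np.pi):
    for n,p,R in (('pick',[.430,-.0145,.019],down(D+k)),('pickup',[.430,-.0145,.12],down(D+k)),('pry',cw(-.133,0,.04),down(YAW+k)),('pry2',cw(.012,0,.13),down(YAW+k)),('hold',cw(0,0,.027),down(YAW+k)),('fin',VIEW+.01*cz,final(1 if k==0 else -1))):
        q=bot.inverse_kinematics(np.array(p),R);print(n,None if q is None else np.round(q,2))
E
```

```text
pick [ 0.52  0.3  -0.62  2.11  0.25  0.8  -0.62]
pickup [ 0.55  0.12 -0.62  2.02  0.08  1.02 -0.48]
pry [ 0.24  0.52 -0.98  1.92  0.52  0.97 -2.42]
pry2 [ 0.08  0.61 -0.8   1.47  0.45  1.25 -2.21]
hold [ 0.01  0.67 -0.67  1.59  0.47  1.04 -2.24]
fin [ 0.79 -0.12 -0.29  2.06 -0.33  0.73  0.57]
pick [ 1.03  0.62 -1.28  2.09  0.72  0.98  2.13]
pickup [ 1.1   0.29 -1.26  2.01  0.31  1.07  2.46]
pry [ 0.12  0.45 -0.81  1.93  0.41  0.93  0.81]
pry2 [ 0.2   0.7  -1.02  1.47  0.6   1.31  0.83]
hold [ 0.21  0.82 -1.    1.59  0.74  1.16  0.74]
fin [ 0.7  -0.12 -0.21  2.06 -0.31  0.72 -2.58]
```

```bash
python3 - <<'E'
from h import *
R=down(np.radians(68.8)); P=np.array([.430,-.0145,0])
bot.set_gripper(.045,80)
bot.move_to(P+[0,0,.28],R)
bot.move_linear(P+[0,0,.10],.25)
bot.move_linear(P+[0,0,.0195],.1)
print(bot.observe()['ft_force'])
bot.set_gripper(0,90); o=bot.observe(); print(o['width'],o['grip_force'],o['ft_force'],o['tool_pos'],o['time'])
bot.move_linear(P+[0,0,.12],.15)
s=save('scene','a.png');t=bot.snapshot('top')
c=[s['img'][230:330,300:433],t['img'][215:315,290:423]]
cv2.imwrite('pics/m2.png',np.hstack([cv2.resize(i,(400,300),interpolation=cv2.INTER_CUBIC) for i in c])[:,:,::-1])
o=bot.observe();print(o['width'],o['ft_force'],o['time'])
for k in("scene","top"):print([best(k,n) for n in("screwdriver_tip","screwdriver_grip")])
E
```

```text
[ 0.61918122 -0.25898222  0.08542829]
0.012724643256534583 88.10228185728192 [-1.46973895 -0.73907949  8.18227166] [ 0.43058817 -0.01457763  0.02032736] 7.2
0.013110053666048317 [1.01265434 0.34667837 0.85376996] 8.1167
[[([0.4617, 0.0717, 0.1098], 0.48)], []]
[[([0.4658, 0.0716, 0.1068], 0.6), ([0.4948, -0.2168, 0.2301], 0.43)], []]
```

View pics/m2.png

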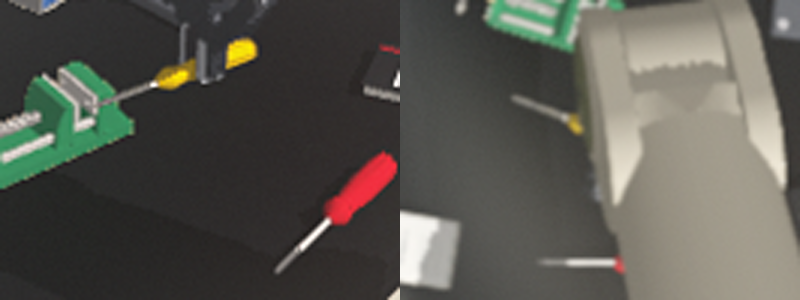

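The screwdriver is held level: tip at (100,103) in the left panel, clear of the bench. Next I move to a standoff in front of the slot.

```bash
python3 - <<'E'
from h import *
bot.move_linear([.42,.02,.16],.25)
R=down(YAW)
bot.move_to(cw(-.093-.078,-.001,.10),R)
bot.move_linear(cw(-.093-.078,-.001,.0398),.15)
s=save('scene','b.png');t=bot.snapshot('top')
c=[s['img'][283:358,210:310],t['img'][200:275,225:325]]
cv2.imwrite('pics/m3.png',np.hstack([cv2.resize(i,(400,300),interpolation=cv2.INTER_CUBIC) for i in c])[:,:,::-1])
o=bot.observe();print(o['tool_pos'],o['joint_positions'].round(2),o['ft_force'],o['time'],'exp tip',cw(-.078,-.001,.029))
for k in("scene","top"):print([best(k,n) for n in("screwdriver_tip","pry_slot","case_lid_hinge")])
print(proj(s,[cw(-.078,-.001,.029),cw(-.058,0,.029)]),proj(t,[cw(-.078,-.001,.029),cw(-.058,0,.029)]))
E
```

```text
[0.40030233 0.22940471 0.04086147] [ 0.09  0.36 -0.78  2.02  0.33  0.89 -2.31] [-0.02007574  0.35254395 -0.40690365] 10.8417 exp tip [0.49177844 0.24096227 0.029     ]
[[([0.3216, 0.2777, -0.0007], 0.58), ([0.4926, 0.2381, 0.0231], 0.45)], [([0.5094, 0.2415, 0.028], 0.93)], [([0.6259, 0.2571, 0.0308], 0.8)]]
[[], [([0.5107, 0.2408, 0.0287], 0.92), ([0.4175, 0.394, -0.0002], 0.69)], [([0.6274, 0.2615, 0.0323], 0.87), ([0.6602, 0.0234, -0.0004], 0.74)]]
[[269.3477868  329.78072549]
 [261.01631133 326.63632362]] [[265.73972702 239.35273151]
 [264.53638588 232.31554226]]
```

View pics/m3.png

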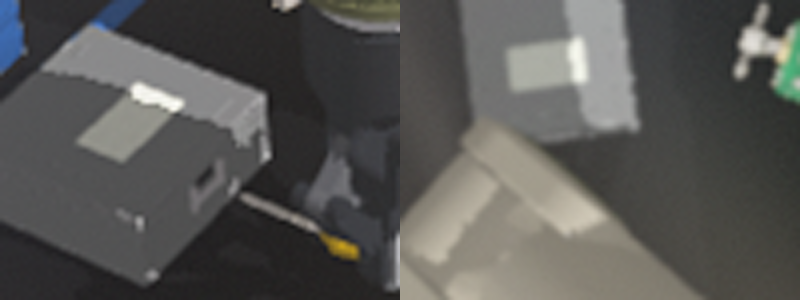

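The tip (left panel (240,196)) lines up sideways with the slot (207,180) but sits about 1–2 mm low. I'll raise it slightly and insert it under force watch.

```bash
python3 - <<'E'
from h import *
f0=bot.observe()['ft_force']
for x in (-.064,-.058,-.053,-.048,-.044,-.040):
    bot.move_linear(cw(-.093+x,-.002,.0413),.05)
    f=bot.observe()['ft_force']-f0; print(x,f.round(2))
    if np.linalg.norm(f)>8: break
o=bot.observe();print(o['tool_pos']-cw(-.133,-.002,.0413),o['time'])
print(best('scene','screwdriver_tip'))
s=bot.snapshot('scene');cv2.imwrite('pics/m4.png',cv2.resize(s['img'][283:358,210:310],(600,450),interpolation=cv2.INTER_CUBIC)[:,:,::-1])
E
```

```text
-0.064 [ 0.16 -0.16  0.12]
-0.058 [-0.09 -0.12  0.49]
-0.053 [0.18 0.9  0.95]
-0.048 [-1.01  0.03  1.12]
-0.044 [-0.25  0.33  1.59]
-0.04 [-0.18  0.15  0.97]
[2.58247385e-04 2.80499783e-06 1.35253721e-05] 12.8417
[([0.3216, 0.2777, -0.0007], 0.58), ([0.4926, 0.2381, 0.0231], 0.45)]
```

View pics/m4.png

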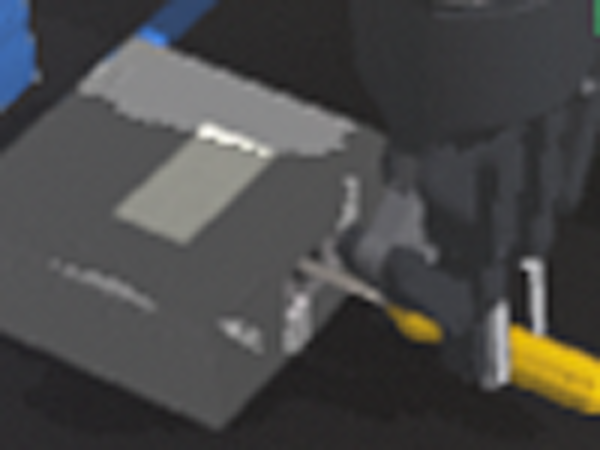

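The blade is in the slot with no lateral load. Now I lift along the lid's arc.

```bash
python3 - <<'E'
from h import *
f0=bot.observe()['ft_force']; U,V=.097,.007
bot.move_linear(cw(-.133,-.002,.053),.06); print((bot.observe()['ft_force']-f0).round(2))
for th in (.15,.3,.45,.65,.85,1.05,1.25,1.45,1.65,1.85,2.03):
    x=.059-U*np.cos(th)+V*np.sin(th); z=.034+U*np.sin(th)+V*np.cos(th)
    bot.move_linear(cw(x-.093,-.002,z+.0113),.10)
    f=bot.observe()['ft_force']-f0; print(th,f.round(2))
    if np.linalg.norm(f)>20: print('stop');break
    if th in (.45,): s=bot.snapshot('scene')
    
o=bot.observe();print(o['tool_pos'],o['width'],o['time'])
s2=bot.snapshot('scene')
cv2.imwrite('pics/m5.png',np.hstack([cv2.resize(i['img'][208:358,190:340],(400,400),interpolation=cv2.INTER_CUBIC) for i in (s,s2)])[:,:,::-1])
E
```

```text
[ 0.26 -0.92 -0.27]
0.15 [ 0.47  0.02 -0.27]
0.3 [ 0.65 -0.15  0.46]
0.45 [-0.17 -0.98 -0.28]
0.65 [ 0.2   0.11 -0.46]
0.85 [ 0.29 -1.2  -0.6 ]
1.05 [-0.34 -0.12 -0.68]
1.25 [-0.37 -0.37 -0.52]
1.45 [ 0.12  0.5  -0.26]
1.65 [ 0.45 -0.99  0.58]
1.85 [ 0.05 -1.22  0.07]
2.03 [-0.36  0.82  0.93]
[0.58415219 0.25192789 0.12887995] 0.013146711618940534 16.925
```

View pics/m5.png

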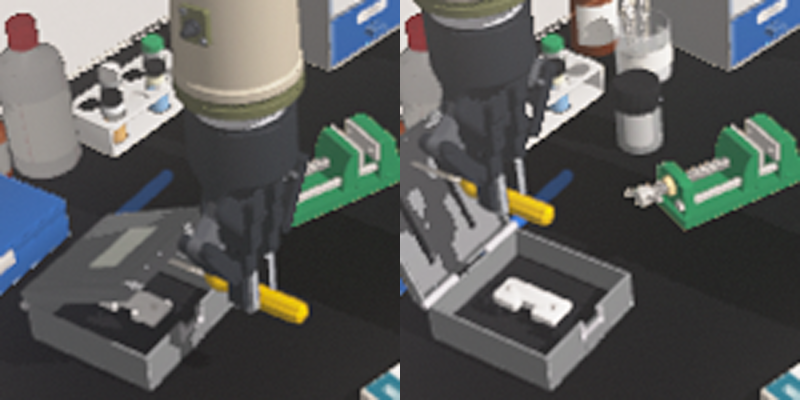

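The lid stands open well past upright (right panel), with the holder visible in its cradle. Now I lay the screwdriver back.

```bash
python3 - <<'E'
from h import *
p=bot.observe()['tool_pos']; back=cw(-.16,-.002,0); 
bot.move_linear([back[0],back[1],.16],.3)
R=down(np.radians(68.8)); P=np.array([.430,-.0145,0])
bot.move_to(P+[0,0,.14],R)
bot.move_linear(P+[0,0,.04],.2)
bot.move_linear(P+[0,0,.0205],.05)
print(bot.observe()['ft_force'])
bot.set_gripper(.04)
bot.move_linear(P+[0,0,.12],.25)
s=save('scene','c.png');t=bot.snapshot('top')
for c in("scene","top"):print([best(c,n)[:2] for n in("sample_holder","screwdriver_grip","screwdriver_tip","view_point","camera_head")])
for c,q in(("scene",s),("top",t)):
    for d in bot.silhouettes(c,"sample_holder")[:1]:
        v,u=np.nonzero(d['pixels']);P=onz(q,np.c_[u,v],.024)[:,:2]
        print(c,d['p'],len(u),cv2.minAreaRect((P*1000).astype(np.float32)),P.mean(0))
c=[s['img'][208:358,190:390],t['img'][140:290,220:420]]
cv2.imwrite('pics/m6.png',np.hstack([cv2.resize(i,(400,300),interpolation=cv2.INTER_CUBIC) for i in c])[:,:,::-1])
print(bot.observe()['time'])
E
```

```text
[-0.19616211  0.44989678  1.29702383]
[[([0.5686, 0.248, 0.0167], 0.51), ([0.5116, 0.2407, 0.0246], 0.19)], [([0.4281, -0.0133, 0.0097], 0.62)], [([0.4618, 0.0692, 0.0038], 0.57)], [], []]
[[([0.5711, 0.2543, -0.0007], 0.69), ([0.5692, 0.2514, 0.0162], 0.58)], [([0.4287, -0.0145, 0.0081], 0.45)], [([0.4689, 0.068, 0.0082], 0.63)], [([0.4907, -0.2189, 0.2294], 0.74)], [([0.5462, -0.225, 0.1344], 0.65)]]
scene 0.63 239 ((563.0374755859375, 256.23358154296875), (60.7757453918457, 27.105091094970703), 6.576698303222656) [0.56252236 0.25564298]
top 0.62 157 ((565.78857421875, 251.47889709472656), (60.660335540771484, 23.21723175048828), 4.157309532165527) [0.56372156 0.25161468]
22.0167
```

View pics/m6.png

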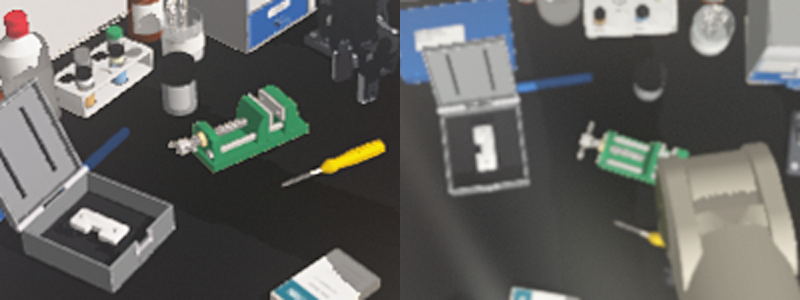

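Screwdriver lies flat at its old place (left panel (335,165)); holder centre at (100,225) / (485,148). Now pick up the holder.

```bash
python3 - <<'E'
from h import *
R=down(YAW+np.pi-.005); P=np.array([.5678,.2512,0])
bot.move_linear([.45,.05,.2],.3)
bot.move_to(P+[0,0,.16],R)
bot.move_linear(P+[0,0,.06],.2)
bot.move_linear(P+[0,0,.027],.06)
f0=bot.observe()['ft_force'];print(f0)
bot.set_gripper(0,60); o=bot.observe(); print(o['width'],o['grip_force'],o['ft_force'],o['tool_pos'])
bot.move_linear(P+[0,0,.045],.06)
bot.move_linear(P+[0,0,.24],.25)
o=bot.observe(); print(o['width'],o['grip_force'],o['joint_positions'].round(2),o['time'])
T=VIEW+.011*cz
bot.move_to(T+.04*cz,final(1))
bot.move_linear(T,.08)
bot.wait(.3);o=bot.observe(); print(o['width'],o['tool_pos']-T,o['joint_positions'].round(2),o['time'])
s=save('scene','d.png');t=save('top','d_t.png')
for c in("scene","top"):print([best(c,n)[:2] for n in("sample_holder","view_point","camera_head")])
c=[s['img'][110:260,290:440],t['img'][120:270,330:480]]
cv2.imwrite('pics/m7.png',np.hstack([cv2.resize(i,(400,400),interpolation=cv2.INTER_CUBIC) for i in c])[:,:,::-1])
E
```

```text
[-0.56287944  0.27230495 -0.21504534]
0.022353957231522253 59.06903386116028 [-0.35579219 -0.23015023  3.17122524] [0.56814427 0.2515058  0.02767295]
0.02239327847268886 58.75209331512451 [ 0.26  0.63 -1.14  1.36  0.56  1.5   0.85] 26.825
0.022004716376177725 [ 4.02458474e-05 -1.59529205e-04  5.08648965e-04] [ 0.72 -0.12 -0.22  2.06 -0.32  0.73  0.56] 29.5167
[[([0.4925, -0.2181, 0.2304], 0.48)], [([0.4146, 0.3943, 0.0022], 0.57)], [([0.5429, -0.2288, 0.139], 0.64)]]
[[([0.4944, -0.217, 0.2286], 0.53)], [([0.491, -0.2165, 0.2319], 0.72)], [([0.5476, -0.2268, 0.139], 0.87)]]
```

View pics/m7.png

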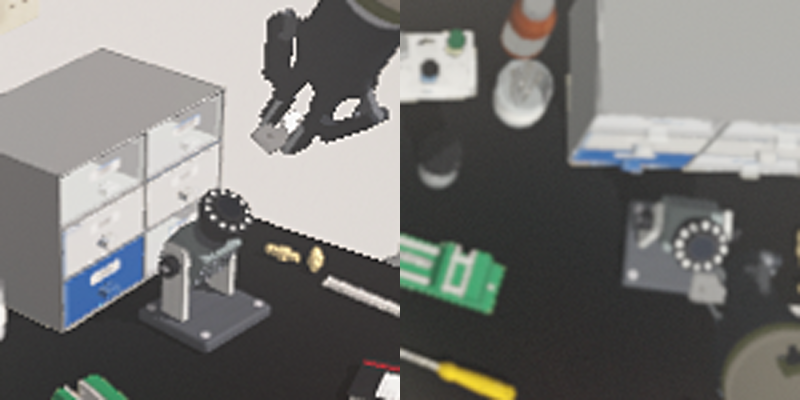

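```bash
python3 - <<'E'
from h import *
out=[]
for c,(x,y) in (("scene",(350,130)),("top",(400,190))):
    s=bot.snapshot(c); im=cv2.resize(s['img'][y:y+60,x:x+80],(800,600),interpolation=cv2.INTER_CUBIC)[::1,::1].copy()
    im=cv2.resize(s['img'][y:y+75,x:x+75],(400,400),interpolation=cv2.INTER_CUBIC); k=400/75
    F=final(1);o=bot.observe();C=o['tool_pos']-.011*cz
    ex=F[:,1]
    for h in (0,.008):
        P=[C+cz*h+a*.012*ex+b*.03*cy for a,b in((-1,-1),(1,-1),(1,1),(-1,1))]
        q=((proj(s,P)-[x,y]+.5)*k).astype(int); cv2.polylines(im,[q.reshape(-1,1,2)],True,(255,0,0) if h==0 else (0,255,0),1)
    out.append(im)
cv2.imwrite('pics/m8.png',np.hstack(out)[:,:,::-1])
E
```

```text
(no output)
```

View pics/m8.png

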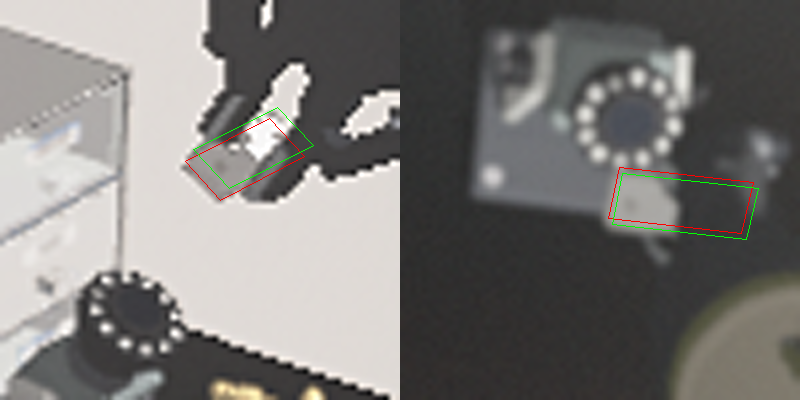

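```bash
python3 - <<'E'
from h import *
L=VIEW-.11*cz; print(L)
for c,o in(("scene",(374.9,188.1)),("top",(442.7,211.2))):
    s=bot.snapshot(c); print(c,'obs-model lens px',o-proj(s,[L])[0])
    for d in bot.silhouettes(c,"sample_holder")[:1]:
        m=d['pixels'];v,u=np.nonzero(m);print(d['p'],len(u),u.min(),u.max(),v.min(),v.max())
        o_=bot.observe();C=o_['tool_pos']-.011*cz;ex=final(1)[:,1]
        P=proj(s,[C+cz*h+a*.012*ex+b*.03*cy for h in(0,.008,.011) for a in(-1,1) for b in(-1,1)]);print(P.min(0),P.max(0))
    print(best(c,"specimen_case")[:1],best(c,"screwdriver_grip")[:1],best(c,"case_lid_hinge")[:1])
print(bot.observe()['ft_force'],bot.observe()['time'])
E
```

```text
[ 0.5466355  -0.22432154  0.13443721]
scene obs-model lens px [-0.82448892  0.86633501]
0.6 138 385 402 152 166
[384.17137788 148.75243174] [408.78237842 167.09649047]
[([0.5673, 0.2537, -0.0034], 0.61)] [([0.428, -0.0199, 0.0079], 0.57)] [([0.6266, 0.2603, 0.031], 0.79)]
top obs-model lens px [-0.06074269 -0.71574374]
0.43 122 438 451 222 233
[438.60302631 220.85971539] [466.9627262  234.94747569]
[([0.5697, 0.2544, -0.0018], 0.77)] [([0.5713, 0.2542, -0.0014], 0.65)] [([0.6293, 0.2631, 0.0317], 0.77)]
[ 0.14579037  0.7126292  -0.09652661] 30.5167
```

The overlay matches the visible end of the holder, and both networks put it at the view point within about 2 mm. One small trim and I hand in.

```bash
python3 - <<'E'
from h import *
bot.move_linear(VIEW+.011*cz+[.001,0,-.0008],.02)
bot.wait(.8);o=bot.observe();print(abs(o['qd']).max(),o['width'],o['time'])
print(bot.close_job())
E
```

```text
0.0014057938171858576 0.022217425429784214 31.5667
the job is handed in; nothing more can be done
None
```

The job is handed in, at 31.6 s: the lid is open past upright, the screwdriver lies flat back at its old place clear of the case, and the holder is held still and square before the camera, within about 2 mm of the view point by my measurements; no verdict was returned.

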